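# Pour cedar balls from a spout carton into the display bowl

### The arm

A 6-joint arm with a two-finger parallel gripper is mounted at the origin on the work surface. World frame = base frame: x ahead of the robot, y to its left, z up, the work surface at z = 0. Lengths are in m, angles in rad, forces in N, time in s.
With the tool pointing down it reaches from about 0.325 to 0.85 m from the base axis. Payload 15.5 kg.
Tool frame: the origin (TCP) lies at the very end of the fingers, on their centre line; the grasp point (between the pads) lies behind it (robot.pinch_z is the x of the grasp point in the tool frame, in m); x points along the fingers, z is the direction in which the jaws open and shut, and the axes are right-handed (so a half turn about x gives the same grasp; the last joint's range is limited). The gripper opens to 91 mm and grips with 3 to 60 N. Pads are 32 mm wide; open, the fingers measure 118 mm over their backs; the gripper's body (76 mm by 178 mm) begins 60 mm behind the grasp point.
Start: joints at [-1.276, 0.494, 1.345, -0, 1.302, -0.096], TCP at [0.238, -0.578, 0.214] pointing down, gripper open.
Joint ranges: [-2.91, 2.91], [-0.82, 2.16], [0.22, 2.67], [-1.22, 4.37], [0.12, 2.79], [-3.08, 3.08]. Speed limits (rad/s): [1.89, 1.89, 2.57, 3.01, 3.01, 3.01].

### API

Orientations are given as a unit quaternion [x, y, z, w].
In Python, from cell import robot, grip, read_camera, camera_model, spot_in, spot_point gives the robot as it stands. The module is installed in compiled form; this text tells all that it offers. Calls block until the motion is done:
- robot.move_to(position, orientation): joint-space move of the TCP to a pose.
- robot.line_to(position, orientation=None, velocity=0.15): straight line of the TCP; orientation=None keeps the orientation; velocity is the mean speed in m/s.
- robot.goto_joints(angles): joint-space move.
- grip(opening, strength=None): finger opening in m; strength is the grip in N (None keeps the last); returns when the fingers have stopped.
- robot.pause(seconds).
- robot.inverse_kinematics(position, orientation): joint angles nearest the present ones, or None.
- robot.get_state(): the state.
- read_camera(name): name is "side" or "top"; returns the picture (400x640x3 uint8, red, green, blue); there is no depth.
- camera_model(name): a dict with "fx", "fy", "cx", "cy" (pixels), "dist_coeffs" ([k1, k2, p1, p2, k3] as OpenCV has them; the pictures are not rectified), "rvec" (rotation vector, rad) and "tvec" (3), from world to camera coordinates, as OpenCV has them. Camera axes: x right, y down, z forward; pixel columns grow to the right and rows downward; lengths in m; the calibration is good to about 2 mm. A picture is of the moment at which its call begins. camera_model takes no time and is no camera call.
A pose or a line that the arm cannot do raises robot.PlanningError and nothing moves.
- robot.finish_job(): hands the job in, once; it reports no verdict.
Trained networks look in the newest picture that a camera, given by its name, has taken for a name from the list of things; names that differ only in an ending like _2 or _b are one class to them, and where a whole thing is asked for, a point or a joint stands for the part that bears it (a point fixed in the world has none). Each returns a list of dicts, best first, with "confidence" (0 to 1); they miss things now and then, are a little off and sometimes report something else, mostly with a low value. They report only what shows in the picture. A call takes as long as a camera call. They do not tell look-alikes from the thing itself.
- spot_in(thing, camera): "uv" ([column, row] in pixels, amid what is visible of it).
- spot_point(thing, camera): "uv" ([column, row] in pixels: a listed point, or the origin of a listed thing).
The state is a dict: "clock": time; "joint_positions": joint angles; "joint_vel": joint speeds; "tau": joint torques, N m; "eef_pos": TCP position; "tcp_rot": TCP orientation; "force": force on the tool from outside, world axes, zero at the start; "moment": the same for the moment, N m; "opening": finger opening in m.
Only numpy, scipy, OpenCV 4.12 (cv2) and the standard library are available. Lean on these libraries where they do the work, as an engineer would, in place of code of your own. Each camera call takes 0.05 s, during which the arm holds its last target.

### The job

On the shop's display table a cardboard carton of cedar balls lies in a tipping wooden stand. Fold its spout fully out by the upright tab, then lift the steel handle bar at the other end so that the carton tips and all three balls run out into the bowl in front of the spout. Lower the carton back to its rest, leaving the spout out and the bowl where it stands.

Things in the scene. Friction and masses are not known exactly. Their poses are not given: they have to be found in the camera images.
- tab (a point): top edge middle of the spout's upright tab. Spout: stiff 4 mm card flap, 66 mm wide, over the head end of a carton (150x76x56 mm) lying in a wooden stand; other cartons have none. Its top 36 mm is a tab 46 mm wide, clear above the carton top. Its level hinge is 90 mm below along its z. x: normal to the flap, away from the carton, the way it opens; y: along the hinge. Starts about 0.22 m above the table
- spout (a joint): flap angle: 0 folded shut (leaning 0.15 rad back over the carton), 1.45 rad fully out, a chute nearly in line with the carton's floor. Starts at 0 to 0.12. Friction hinge, about 0.6 N at the tab; stays where left. The flap has 14 mm cheeks along its two sides on the inner face
- handle (a point): middle of the steel handle bar at the carton's tail: level, 10 mm thick, 82 mm free between two arms, 61 mm clear of the tail wall, 135 mm above the table, free below; the carton top is 27 mm higher. x: along the carton, tail to head; y: along the bar; z: up. The tipping axis (parallel to y) is 200 mm along x and -35 mm along z from here; the flap's hinge is 22 mm further along x, 8 mm up
- carton (a joint): tipping angle of the carton: 0 at rest, its floor (and handle's x) then 0.15 rad head up; grows as the handle is lifted, stop at 0.85 rad. The lift takes about 2 N; released, it sinks back to 0. The bar turns in the fingers, so they can stay upright. Balls start to run at about 0.2 and are all out by about 0.7 with the spout fully out
- bowl: loose white ceramic bowl, 180 mm across the rim, 55 mm high, about 0.55 kg, on the table below and ahead of the spout where the balls fall (centre about 155 mm ahead of the tipping axis); origin at the centre of its underside
- ball1: one of three loose wooden cedar balls, 25 mm in diameter, 10 g, inside the carton at its tail end at the start; origin at its centre
- ball2: as ball1
- ball3: as ball1
There are look-alikes about, which are no part of the job. Of the things like the bowl, leave any that is purple; of the rest the larger one is meant.

How it is judged:
On the way, in this order (a step that is already met when the one before it is completed fails the run):
1. the spout is folded out (over 1.1 rad) while the carton is still down (value of joint spout above 1.1 rad and value of joint carton below 0.15 rad), for 0.2 s.
2. the carton is tipped (over 0.4 rad) with the spout out (value of joint carton above 0.4 rad and value of joint spout above 0.9 rad), for 0.2 s.
At the end, for the whole second after the job is handed in: All three balls lie at rest in the bowl (within 85 mm of its centre, below 50 mm), the bowl stands upright within 10 degrees, the carton is back down (under 0.1 rad) and the spout is still out (over 0.9 rad) (horizontal distance between each of ball1, ball2, ball3 and bowl below 0.085 m and z of ball1 in the frame of bowl between 0 and 0.05 m and linear speed of each of ball1, ball2, ball3 below 0.1 m/s and z of ball2 in the frame of bowl between 0 and 0.05 m and z of ball3 in the frame of bowl between 0 and 0.05 m and value of joint carton below 0.1 rad and value of joint spout above 0.9 rad and angle between bowl's own z axis and vertical below 0.17 rad); the robot touches nothing.
It fails at once if the bowl is shoved more than 40 mm (distance of bowl from where it was at the start of the episode above 0.04 m).
It also fails if it takes over 64 s, if anything falls off the work surface, if the arm or the gripper's body presses on something with over 40 N, if the wrist force passes 120 N, or if a joint passes its speed limit or range.

## Working session

There is one attempt and no reset: what is moved stays moved. The work goes in short steps, each a Python script; the robot and the scene stay as the last script left them, time stands still between calls to the robot, and variables do not carry over. Pictures are saved under pics/ and viewed, and the job is handed in when it is done.

```bash
mkdir -p pics; ls; python3 - <<'E'
from cell import *
import cv2
for c in("side","top"):
    im=read_camera(c); cv2.imwrite(f"pics/{c}0.png",im[:,:,::-1])
    m=camera_model(c); print(c,m)
    for t in("tab","handle","bowl"):
        print(t,[(d["uv"],round(d["confidence"],2)) for d in spot_point(t,c)])
    print([(d["uv"],round(d["confidence"],2)) for d in spot_in("spout",c)], [(d["uv"],round(d["confidence"],2)) for d in spot_in("carton",c)])
print(robot.get_state(),robot.pinch_z)
E
```

```text
pics
side {'fx': 452.69983162326116, 'fy': 452.69983162326116, 'cx': 324.9829570109149, 'cy': 202.0541916962578, 'dist_coeffs': array([0.01197665, 0.        , 0.        , 0.        , 0.        ]), 'rvec': array([ 0.17209375, -2.79147457,  1.33825491]), 'tvec': array([0.53178238, 0.11389793, 1.03133099])}
tab [([338.6, 161.4], 0.68)]
handle [([243.9, 180.8], 0.78), ([340.4, 159.0], 0.18)]
bowl [([400.1, 262.9], 0.94), ([403.3, 202.9], 0.64)]
[([342.9, 182.7], 0.74)] [([300.4, 188.7], 0.93)]
top {'fx': 375.7010988104755, 'fy': 375.7010988104755, 'cx': 324.0198198644901, 'cy': 204.1000061408424, 'dist_coeffs': array([0.02787417, 0.        , 0.        , 0.        , 0.        ]), 'rvec': array([ 2.11717775, -2.17535043,  0.16965943]), 'tvec': array([0.09954137, 0.55519869, 0.88144464])}
tab [([347.2, 222.4], 0.81), ([356.8, 128.3], 0.43)]
handle [([360.5, 126.6], 0.79)]
bowl [([238.2, 322.7], 0.89), ([410.1, 284.8], 0.81), ([331.5, 283.3], 0.7)]
[([345.9, 222.3], 0.62), ([349.5, 180.4], 0.21)] [([349.1, 180.3], 0.84)]
{'clock': 0.6, 'joint_positions': array([-1.27650985e+00,  4.93573077e-01,  1.34551349e+00,  2.06637660e-05,
        1.30247717e+00, -9.55195101e-02]), 'joint_vel': array([-1.15229388e-03, -7.71894590e-04, -2.53585855e-04,  1.79226437e-05,
       -2.47835938e-04, -6.92023077e-05]), 'tau': array([-3.01214741e-04, -8.78330898e+01, -3.82137930e+01,  7.07573164e-02,
        4.39955341e-02, -4.82973678e-05]), 'eef_pos': array([ 0.23750477, -0.57811815,  0.21392714]), 'tcp_rot': array([ 0.39369813,  0.58735546, -0.39370018,  0.58738021]), 'force': array([0.40938216, 0.02111414, 0.38348792]), 'moment': array([-0.02263451,  0.0235194 ,  0.08914696]), 'opening': 0.09118535914876504} -0.0188
```

View pics/side0.png

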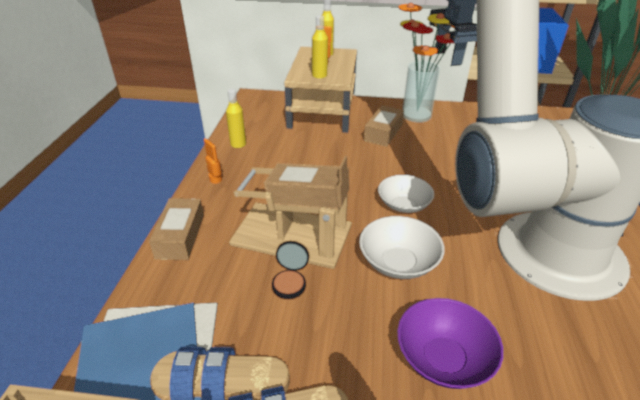

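View pics/top0.png

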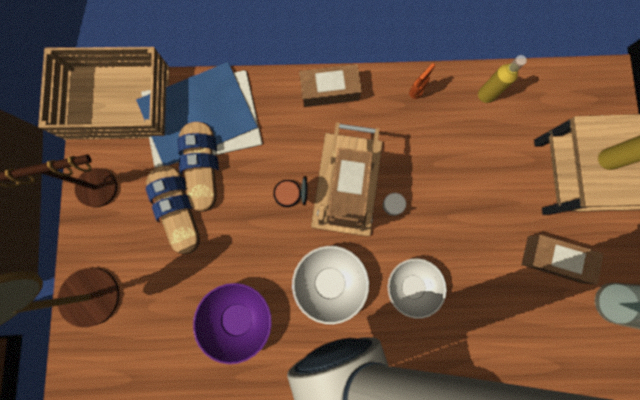

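```bash
cat > h.py <<'E'
import numpy as np, cv2
from scipy.spatial.transform import Rotation as R
from cell import *
def cam(c):
    m=camera_model(c); K=np.array([[m['fx'],0,m['cx']],[0,m['fy'],m['cy']],[0,0,1]]); return m,K
def ray(c,uv):
    m,K=cam(c); p=cv2.undistortPoints(np.array([[uv]],float),K,m['dist_coeffs'])[0,0]
    Rm=cv2.Rodrigues(m['rvec'])[0]; d=Rm.T@np.array([p[0],p[1],1]); return -Rm.T@m['tvec'], d/np.linalg.norm(d)
def atz(c,uv,z):
    o,d=ray(c,uv); return o+d*(z-o[2])/d[2]
def tri(a,b):
    o1,d1=ray('side',a);o2,d2=ray('top',b)
    s=np.linalg.lstsq(np.c_[d1,-d2],o2-o1,rcond=None)[0]
    p,q=o1+d1*s[0],o2+d2*s[1]; return (p+q)/2,np.linalg.norm(p-q)
def proj(c,P):
    m,K=cam(c); return cv2.projectPoints(np.atleast_2d(np.array(P,float)),m['rvec'],m['tvec'],K,m['dist_coeffs'])[0][:,0]
E
python3 - <<'E'
from h import *
print('tab',tri([338.6,161.4],[347.2,222.4])); print('handle',tri([243.9,180.8],[360.5,126.6]))
print(atz('side',[243.9,180.8],.135),atz('top',[360.5,126.6],.135))
for c,u in(('side',[400.1,262.9]),('side',[403.3,202.9]),('top',[238.2,322.7]),('top',[410.1,284.8]),('top',[331.5,283.3])):print(c,atz(c,u,0))
for c in('side','top'):
  im=read_camera(c)
  cv2.imwrite(f'pics/z{c}.png',cv2.resize(im[90:300,200:450] if c=='side' else im[90:330,240:440],None,fx=3 if c=='side' else 2.5,fy=3 if c=='side' else 2.5,interpolation=cv2.INTER_CUBIC)[:600,:800,::-1])
E
```

```text
tab (array([0.499055  , 0.0423078 , 0.22935007]), np.float64(0.013669153699896174))
handle (array([ 0.72095508, -0.00324814,  0.1289612 ]), np.float64(0.0015488874562480587))
[0.71739157 0.00502911 0.135     ] [ 0.71956514 -0.00252404  0.135     ]
side [0.35907211 0.08028286 0.        ]
side [ 0.34856855 -0.1337089   0.        ]
top [0.27712077 0.30136014 0.        ]
top [ 0.35559529 -0.12412632  0.        ]
top [0.36438426 0.07095218 0.        ]
```

View zooms.

View pics/zside.png

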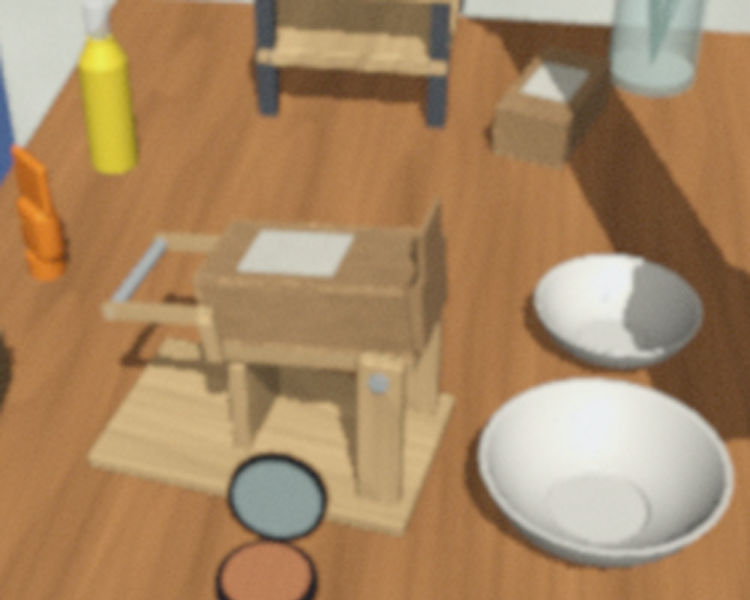

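View pics/ztop.png

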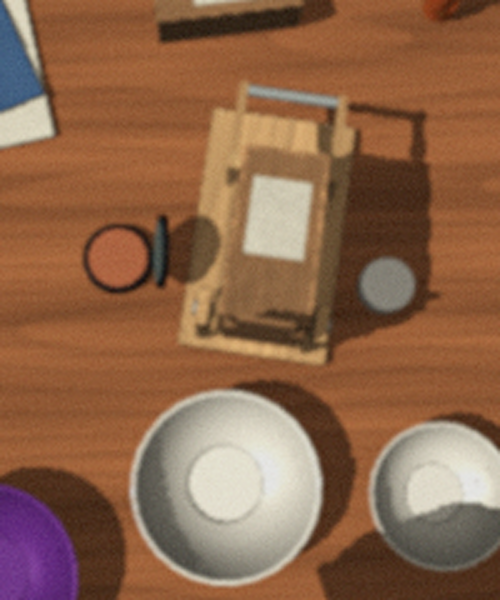

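```bash
cat >> h.py <<'E'
class M:
    def __init__(s,hx,hy,yaw):
        s.h=np.array([hx,hy,.135]); s.yaw=yaw
        s.u=np.array([np.cos(yaw),np.sin(yaw),0]); s.v=np.array([-np.sin(yaw),np.cos(yaw),0]); s.k=np.array([0,0,1.])
    def loc(s,a): # carton tilt: floor angle head up .15 - a
        t=.15-a; return s.u*np.cos(t)+s.k*np.sin(t), -s.u*np.sin(t)+s.k*np.cos(t)
    def axis(s):
        X,Z=s.loc(0); return s.h+.2*X-.035*Z
    def pt(s,a,x,y,z): # rel. handle frame
        X,Z=s.loc(a); return s.axis()+(x-.2)*X+(z+.035)*Z+y*s.v
    def hinge(s,a=0): return s.pt(a,.222,0,-.027)
    def flap(s,q,r,y=0,a=0,n=0): # r up from hinge, n along opening normal
        X,Z=s.loc(a); f=Z*np.cos(q)+X*np.sin(q); nn=X*np.cos(q)-Z*np.sin(q)
        return s.hinge(a)+r*f+n*nn+y*s.v
E
python3 - <<'E'
from h import *
from scipy.optimize import least_squares
L=.041
obs=[('top',(339.2,126),'h-'),('top',(376,130.8),'h+'),('side',(239.3,189.3),'h-'),('side',(254,170),'h+'),('top',(360.5,126.6),'h'),('side',(243.9,180.8),'h'),('top',(347.2,222.4),'t'),('side',(338.6,161.4),'t')]
for sgn in(1,-1):
  def P(p):
    m=M(*p[:3]); 
    return [ {'h':m.h,'h-':m.h-sgn*L*m.v,'h+':m.h+sgn*L*m.v,'t':m.flap(p[3],.09)}[k] for _,_,k in obs]
  def f(p): return np.concatenate([proj(c,X)[0]-u for (c,u,k),X in zip(obs,P(p))])
  r=least_squares(f,[.719,0,2.93,.05],loss='soft_l1'); print(sgn,r.cost,r.x,f(r.x).reshape(-1,2).round(1).tolist())
  if sgn==1: best=r.x
  elif r.cost<c0: best=r.x
  c0=r.cost
m=M(*best[:3]); print('axis',m.axis(),'hinge',m.hinge(),'bowlpred',m.axis()+.155*m.u)
print('bowl rim',atz('top',[330.4,284.8],.055))
for c in('side','top'):
  im=cv2.resize(read_camera(c),None,fx=3,fy=3,interpolation=cv2.INTER_CUBIC)[:,:,::-1].copy()
  def d(X,col): u=proj(c,X)[0]*3+1; cv2.circle(im,(int(u[0]),int(u[1])),2,col,-1)
  for y in np.linspace(-.041,.041,9): d(m.h+y*m.v,(0,0,255))
  for y in np.linspace(-.023,.023,7): d(m.flap(best[3],.09,y),(0,255,0))
  for y in np.linspace(-.033,.033,7): d(m.flap(best[3],0,y),(255,0,0))
  for a in np.linspace(0,6.28,40): d([*(m.axis()+.155*m.u)[:2]+.09*np.array([np.cos(a),np.sin(a)]),.055],(0,255,255))
  im=im[300:900,600:1400] if c=='side' else im[340:940,700:1400]
  cv2.imwrite(f'pics/ov{c}.png',im)
E
```

```text
1 12.316885300968151 [7.15387980e-01 2.04221682e-03 2.95864700e+00 1.38212882e-01] [[1.5, -0.3], [0.4, 0.3], [-2.3, 1.4], [-1.2, 0.1], [-1.9, 1.8], [1.2, -0.7], [-0.1, -2.4], [4.7, -0.2]]
-1 152.35424591533692 [7.19015667e-01 7.34561936e-04 2.95970298e+00 1.96196260e-01] [[37.7, 3.5], [-34.7, -6.6], [12.1, -19.7], [-18.5, 20.2], [-1.4, 0.3], [-0.2, -1.2], [0.2, -1.6], [5.5, -0.3]]
axis [0.51579082 0.03897056 0.13028064] hinge [0.49557643 0.04271051 0.14147845] bowlpred [0.36337745 0.06716922 0.13028064]
bowl rim [0.36419007 0.07490243 0.055     ]
```

```bash
ls pics
```

```text
ovside.png
ovtop.png
side0.png
top0.png
zside.png
ztop.png
```

View pics/ovside.png

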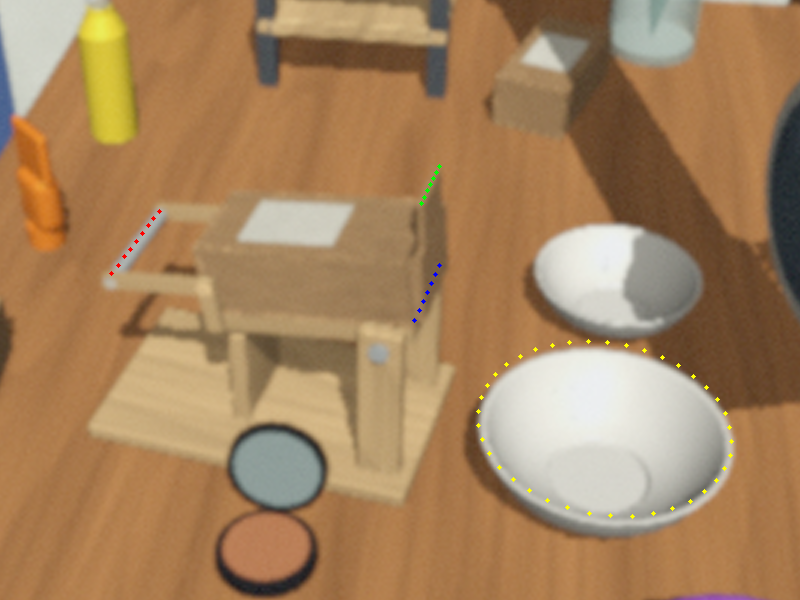

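View pics/ovtop.png

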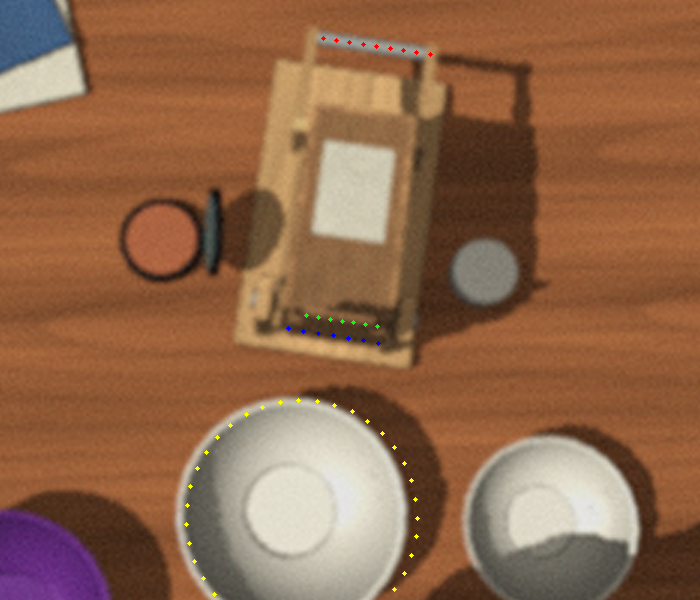

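```bash
cat >> h.py <<'E'
m=M(.7155,.0020,2.955)
def ori(s): # tool x down, tool z = s*u
    X=np.array([0,0,-1.]); Z=s*m.u; return R.from_matrix(np.c_[X,np.cross(Z,X),Z]).as_quat()
E
cat > s1.py <<'E'
from h import *
st=robot.get_state()
print(R.from_quat(st['tcp_rot']).as_matrix().round(2).tolist())
r=.072; T=.0135
def tcp(q,extra=0): # closed finger's front-bottom corner on the inner face
    return m.flap(q,r,n=-.002-extra)-T*m.u
for s in(1,-1):
    for p in(tcp(.0,.012),tcp(1.45),m.h+[0,0,-.02],m.pt(.8,0,0,0)):
        q=robot.inverse_kinematics(p,ori(s)); print(s,p.round(3),None if q is None else q.round(2))
E
python3 s1.py
```

```text
[[-0.0, 0.92, 0.38], [0.0, 0.38, -0.92], [-1.0, -0.0, -0.0]]
1 [0.533 0.036 0.211] [-0.04  0.37  1.57 -0.    1.2  -3.  ]
1 [0.441 0.054 0.163] [-0.01  0.31  1.84 -0.    0.99 -2.97]
1 [0.716 0.002 0.115] [-0.08  0.71  1.2  -0.    1.23 -3.04]
1 [0.652 0.014 0.279] [-0.07  0.48  1.18  0.    1.48 -3.03]
-1 [0.533 0.036 0.211] [-0.04  0.37  1.57 -0.    1.2   0.14]
-1 [0.441 0.054 0.163] [-0.01  0.31  1.84 -0.    0.99  0.17]
-1 [0.716 0.002 0.115] [-0.08  0.71  1.2  -0.    1.23  0.11]
-1 [0.652 0.014 0.279] [-0.07  0.48  1.18 -0.    1.48  0.12]
```

```bash
cat > s2.py <<'E'
from h import *
r=.072; T=.0135; o=ori(-1)
def tcp(q,extra=0): return m.flap(q,r,n=-.002-extra)-T*m.u
grip(0,10)
robot.line_to([.22,-.45,.36],velocity=.25)
p=tcp(0,.012); robot.move_to(p+[0,0,.10],o)
robot.line_to(p,velocity=.1)
st=robot.get_state(); print(st['clock'],st['eef_pos'],p,st['force'],st['opening'])
for c in('side','top'):
    im=read_camera(c); cv2.imwrite(f'pics/i{c}.png',cv2.resize(im[60:300,180:480],None,fx=2.5,fy=2.5,interpolation=cv2.INTER_CUBIC)[:,:,::-1])
E
python3 s2.py
```

```text
6.3333 [0.53365451 0.03637756 0.21116477] [0.53327919 0.03640124 0.21057783] [ 0.31026546 -0.57536489  0.17502806] 0.0005104382907225995
```

View pics/iside.png

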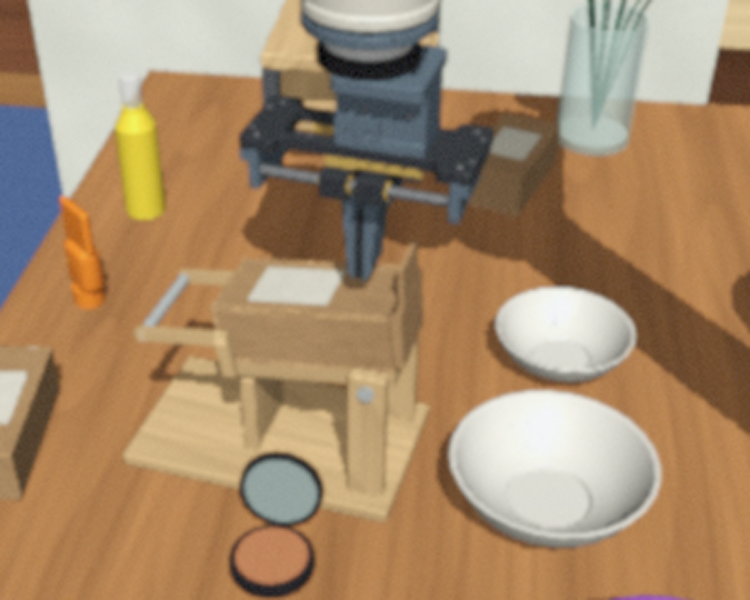

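View pics/itop.png

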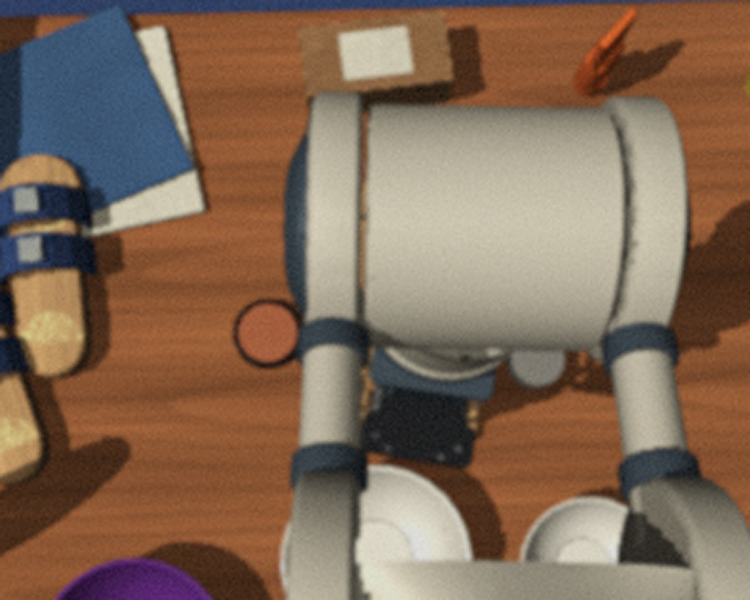

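The fingertips, at about (360,275) in the side crop, are behind the tab at (412,260) and above the carton top. I'll sweep the tab out now.

```bash
cat > s3.py <<'E'
from h import *
r=.072; T=.0135
def tcp(q,extra=0): return m.flap(q,r,n=-.002-extra)-T*m.u
f0=robot.get_state()['force']
for q in [*np.arange(.1,1.3,.15),1.3,1.36,1.40,1.43,1.46,1.49,1.52]:
    robot.line_to(tcp(q),velocity=.08)
    st=robot.get_state(); f=st['force']-f0
    print(round(q,2),round(st['clock'],2),f.round(2))
    if q>=1.36 and np.linalg.norm(f)>3.5: break
    if np.linalg.norm(f)>15: break
cv2.imwrite('pics/fside.png',cv2.resize(read_camera('side')[60:300,180:480],None,fx=2.5,fy=2.5,interpolation=cv2.INTER_CUBIC)[:,:,::-1])
E
python3 s3.py
```

```text
0.1 6.83 [-1.42  0.38 -0.32]
0.25 7.11 [-1.16  0.53 -0.17]
0.4 7.39 [-1.86 -0.36  0.55]
0.55 7.67 [-1.8   0.38 -0.2 ]
0.7 7.96 [-1.28  0.49  0.2 ]
0.85 8.24 [-1.01 -0.27  0.58]
1.0 8.53 [-0.64 -0.1   0.19]
1.15 8.81 [0.33 0.26 0.18]
1.3 9.09 [-1.07 -0.42 -0.87]
1.36 9.34 [-0.97  0.22 -0.05]
1.4 9.59 [-1.98  0.02 -1.19]
1.43 9.84 [-1.19 -0.33  0.12]
1.46 10.09 [-0.32  0.35 -1.02]
1.49 10.34 [-0.73  0.33  0.46]
1.52 10.59 [-0.8   0.02  2.8 ]
```

View pics/fside.png

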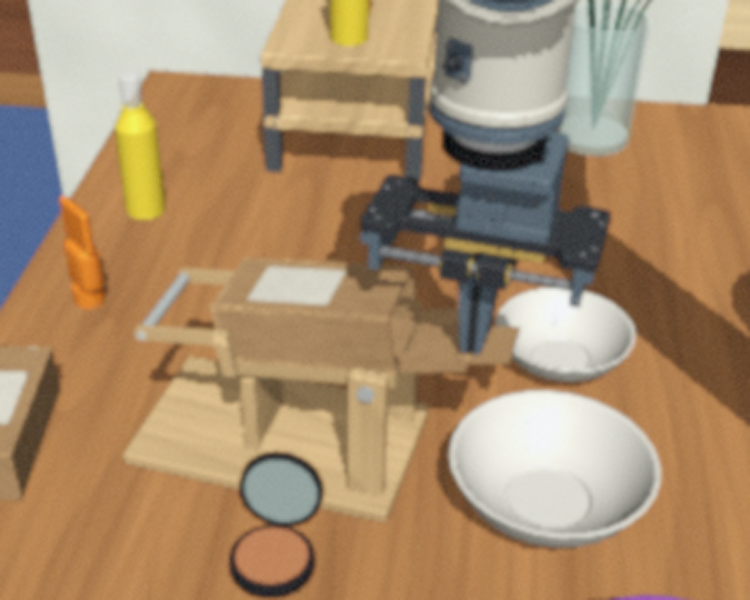

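Spout is out, a chute ending at (515,340) in the side crop, and 2.8 N shows it is at the stop. Next is the handle.

```bash
cat > s4.py <<'E'
from h import *
o=ori(-1)
robot.pause(.3)
p=robot.get_state()['eef_pos']; robot.line_to(p+[0,0,.14],velocity=.2)
t=m.h+[0,0,robot.pinch_z]
robot.move_to(t+[0,0,.17],o); grip(.044,12)
robot.line_to(t+[0,0,.06],velocity=.2); robot.line_to(t,velocity=.08)
st=robot.get_state(); print(st['clock'],st['eef_pos']-t,st['force'],st['opening'])
for c in('side','top'):
    im=read_camera(c); cv2.imwrite(f'pics/g{c}.png',cv2.resize(im[60:300,180:480],None,fx=2.5,fy=2.5,interpolation=cv2.INTER_CUBIC)[:,:,::-1])
E
python3 s4.py
```

```text
15.275 [ 3.43991855e-04 -1.38729491e-05  4.51433855e-04] [ 0.68706567 -1.05424581 -0.02268575] 0.04411280301619291
```

View pics/gside.png

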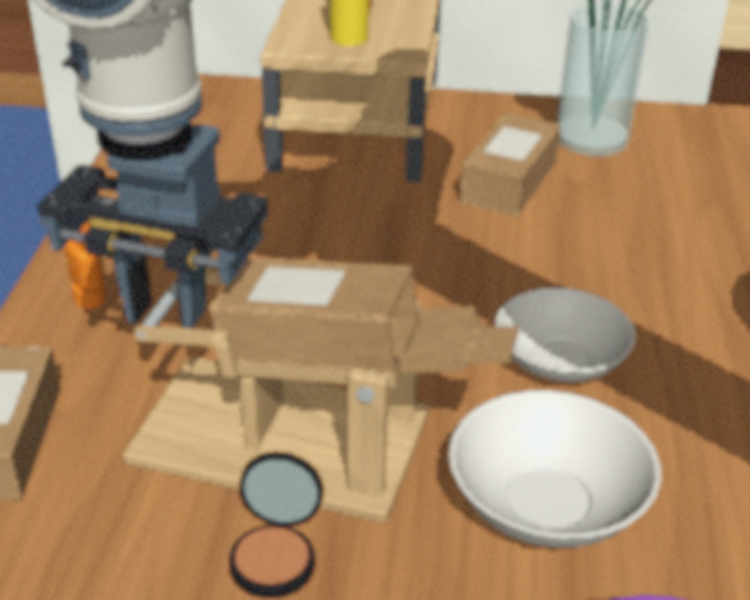

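The bar, near (165,305), lies between the two fingers. I'll close on it and start the lift with force monitoring.

```bash
cat > s5.py <<'E'
from h import *
f0=robot.get_state()['force']
grip(0,12); st=robot.get_state(); print('grip',st['opening'],(st['force']-f0).round(1))
h0=m.pt(0,0,0,0); off=st['eef_pos']-h0; k=0.
for a in [.05,.1,.15]:
    robot.line_to(m.pt(a,0,0,0)+off,velocity=.06)
    st=robot.get_state(); f=st['force']-f0
    print(round(a,2),round(st['clock'],2),'fu %.1f fv %.1f fz %.1f'%(f@m.u,f@m.v,f[2]),st['moment'].round(2),round(st['opening'],4))
np.save('off.npy',np.r_[off,f0])
cv2.imwrite('pics/lside.png',cv2.resize(read_camera('side')[60:300,180:480],None,fx=2.5,fy=2.5,interpolation=cv2.INTER_CUBIC)[:,:,::-1])
E
python3 s5.py
```

```text
grip 0.009561608490354027 [-8.5 -0.   6. ]
0.05 16.32 fu 1.6 fv 2.2 fz -0.3 [-0.09  0.01  0.21] 0.0096
0.1 16.63 fu 0.3 fv 1.6 fz -0.7 [-0.08  0.01  0.15] 0.0096
0.15 16.95 fu 0.5 fv 1.3 fz -0.7 [-0.14 -0.06  0.15] 0.0093
```

View pics/lside.png

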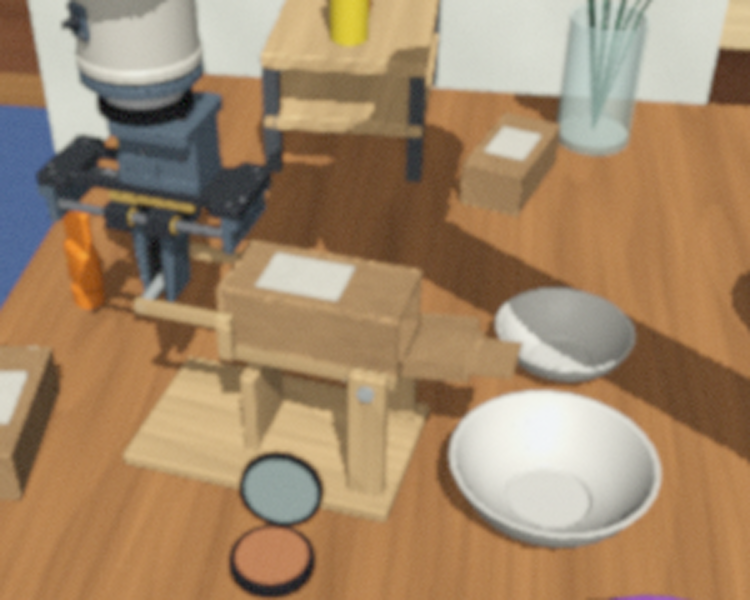

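Handle held and the carton tipping, with side forces under 3 N. Continuing.

```bash
cat > s6.py <<'E'
from h import *
d=np.load('off.npy'); off,f0=d[:3],d[3:]; n=0
for a in np.arange(.2,.781,.05):
    robot.line_to(m.pt(a,0,0,0)+off,velocity=.05)
    st=robot.get_state(); f=st['force']-f0
    print(round(a,2),round(st['clock'],2),'fu %.1f fv %.1f fz %.1f'%(f@m.u,f@m.v,f[2]),round(st['opening'],4))
    if np.linalg.norm(f)>30: break
    if a>.45 and n==0: n=1; robot.pause(.4)
robot.pause(1.)
for c in('side','top'):
    im=read_camera(c); cv2.imwrite(f'pics/t{c}.png',cv2.resize(im[60:300,180:480],None,fx=2.5,fy=2.5,interpolation=cv2.INTER_CUBIC)[:,:,::-1])
for b in(1,2,3): print([(x['uv'],round(x['confidence'],2)) for x in spot_point(f'ball{b}','side')])
E
python3 s6.py
```

```text
0.2 17.35 fu -0.4 fv 1.0 fz -0.7 0.0098
0.25 17.7 fu -1.0 fv 1.3 fz 0.9 0.0095
0.3 18.05 fu -3.1 fv 1.8 fz 0.4 0.0096
0.35 18.4 fu -5.2 fv 2.8 fz 2.3 0.0095
0.4 18.75 fu -5.2 fv 2.6 fz 2.0 0.0094
0.45 19.1 fu -7.7 fv 3.4 fz 4.0 0.0098
0.5 19.45 fu -8.4 fv 3.6 fz 4.5 0.0099
0.55 20.2 fu -8.2 fv 5.1 fz 3.6 0.0099
0.6 20.55 fu -9.8 fv 5.4 fz 6.1 0.0094
0.65 20.9 fu -9.1 fv 5.5 fz 7.0 0.01
0.7 21.25 fu -10.4 fv 5.5 fz 7.9 0.0094
0.75 21.6 fu -9.7 fv 5.8 fz 8.7 0.0097
[([405.8, 263.5], 0.6), ([409.1, 252.0], 0.5), ([412.1, 252.5], 0.43)]
[([405.8, 263.5], 0.6), ([409.1, 252.0], 0.5), ([412.1, 252.5], 0.43)]
[([405.8, 263.5], 0.6), ([409.1, 252.0], 0.5), ([412.1, 252.5], 0.43)]
```

View pics/tside.png

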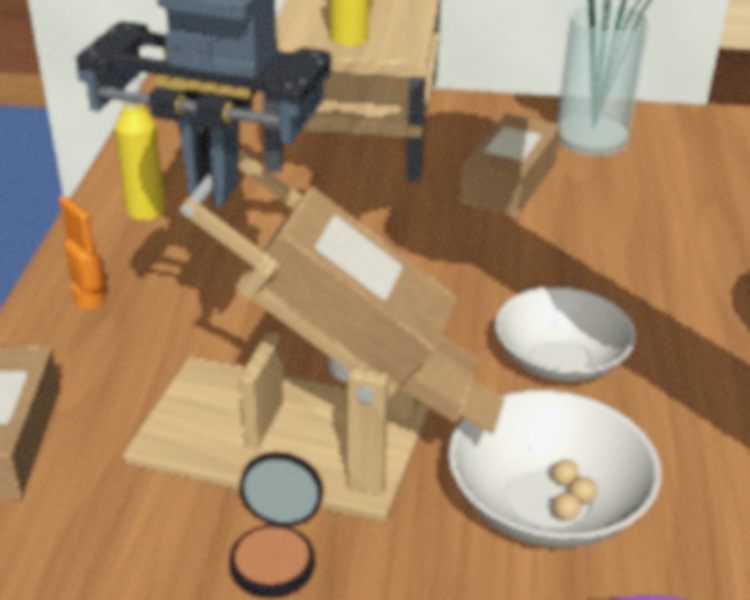

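All three balls are in the bowl at (566,472), (583,489) and (567,505), with the spout tip over the near rim. Now I'll lower the carton, release it and retreat.

```bash
cat > s7.py <<'E'
from h import *
d=np.load('off.npy'); off,f0=d[:3],d[3:]
for a in [.65,.55,.45,.35,.25,.17,.1,.05,.02,.005]:
    robot.line_to(m.pt(a,0,0,0)+off,velocity=.07)
    f=robot.get_state()['force']-f0; print(a,f.round(1),end=' ')
    if np.linalg.norm(f)>30: break
grip(.044); robot.pause(.5)
p=robot.get_state()['eef_pos']; robot.line_to(p+[0,0,.08],velocity=.1); robot.line_to(p+[0,0,.2],velocity=.2)
robot.line_to(np.array([.60,-.22,p[2]+.2]),velocity=.25)
robot.pause(.5)
for c in('side','top'):
    im=read_camera(c); cv2.imwrite(f'pics/e{c}.png',cv2.resize(im[60:300,180:480],None,fx=2.5,fy=2.5,interpolation=cv2.INTER_CUBIC)[:,:,::-1])
    print([(x['uv'],round(x['confidence'],2)) for x in spot_point('handle',c)][:1],proj(c,m.h),[(x['uv'],round(x['confidence'],2)) for x in spot_point('tab',c)][:1],proj(c,m.flap(1.45,.09)))
    print([(x['uv'],round(x['confidence'],2)) for x in spot_point('bowl',c)])
print(robot.get_state()['clock'],robot.get_state()['force'])
E
python3 s7.py
```

```text
0.65 [ 8.9 -5.2  7.5] 0.55 [ 7.8 -4.   4.9] 0.45 [ 7.6 -4.1  4.2] 0.35 [ 8.6 -4.2  3. ] 0.25 [ 7.6 -2.   2.7] 0.17 [ 7.7 -1.5  0.7] 0.1 [ 7.8 -0.2  1.2] 0.05 [7.4 0.9 0.6] 0.02 [7.3 1.2 0.2] 0.005 [6.3 0.4 0.6] [([244.4, 181.9], 0.55)] [[245.08301971 180.06893797]] [([383.8, 200.0], 0.86)] [[383.70172305 196.21023165]]
[([401.4, 259.1], 0.9), ([400.9, 205.9], 0.9), ([441.0, 355.1], 0.57)]
[([357.3, 127.2], 0.66)] [[358.58459761 128.36717404]] [([342.8, 269.2], 0.93)] [[338.29873272 264.98075061]]
[([412.4, 286.5], 0.96), ([330.5, 282.3], 0.9), ([239.1, 319.7], 0.77), ([341.6, 288.9], 0.28)]
31.525 [ 0.00591513 -0.0775246  -0.71070623]
```

View pics/eside.png

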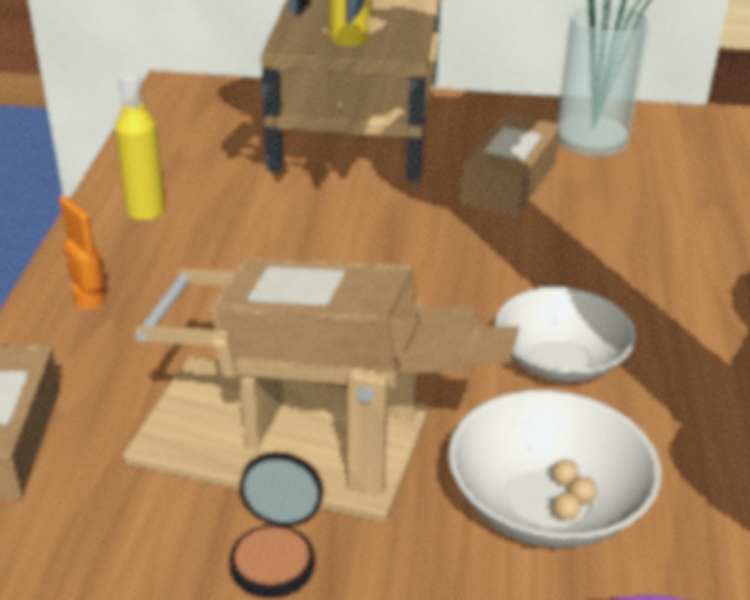

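View pics/etop.png

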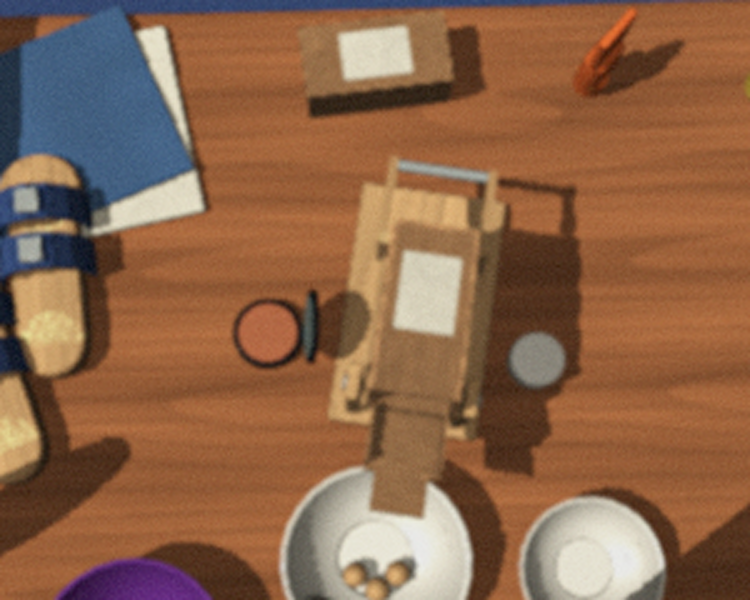

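```bash
python3 -c "
from cell import robot
robot.finish_job(); print(robot.get_state()['clock'])"
```

```text
the job is handed in; nothing more can be done
the job is handed in; nothing more can be done
```

The job is done and handed in, at about 32 s on the robot's clock; no verdict is reported.

- **What I did:** I pushed the spout out by its tab with the closed fingers until I felt its stop (about 2.8 N). I then gripped the handle bar, tipped the carton to 0.75 rad, lowered it, let go and moved the arm clear.
- **Balls and bowl:** The last pictures show all three balls lying in the larger white bowl. It stands upright and, as far as the pictures show, where it was; I measured no displacement.
- **Carton and spout:** The handle was found within about 2 px of its rest position. The spout is still out, with its tab found 4–6 px from where the model puts it fully out.
- **Disagreements:** The two cameras differed by about 10 mm on the bowl's position. Forces of up to about 14 N, mostly sideways, appeared while tipping, probably from a slight misjudgement of the tipping axis and well under the limits.

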